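# Gauge two lidded canisters under the height bar

## Robot

A 7-joint arm with a two-finger parallel gripper is mounted at the origin on the work surface. World frame = base frame: x ahead of the robot, y to its left, z up, the work surface at z = 0. Lengths are in mm, angles in rad, forces in N, time in s.
With the tool pointing down it reaches from about 400 to 875 mm from the base axis. Payload 4.4 kg.
Tool frame: the origin (TCP) lies at the very end of the fingers, on their centre line; the grasp point (between the pads) lies 19 mm behind it; z points along the fingers, y is the line along which they close (so a half turn about z gives the same grasp; the last joint's range is limited). The gripper opens to 85 mm and grips with 20 to 120 N. Pads are 22 mm wide; open, the fingers measure 114 mm over their backs; the gripper's body (76 mm by 85 mm) begins 54 mm behind the grasp point. The pads swing forward as they close: fully open they stand 13 mm farther back than shut.
Start: joints at [1.198, 0.628, 0.038, 1.517, -0.027, 0.996, -0.02], TCP at [196.334, -619.654, 231.313] pointing down, gripper open.
Joint ranges: [-3.06, 3.06], [-0.37, 2.12], [-1.25, 1.32], [0.18, 2.47], [-1.1, 4.24], [0.23, 1.98], [-2.94, 2.94]. Speed limits (rad/s): [2.57, 2.57, 3.14, 3.14, 3.14, 3.14, 3.14].

## Interface

Orientations are given as [roll, pitch, yaw] about the fixed x, y, z axes, in that order (R = Rz(yaw) Ry(pitch) Rx(roll)).
In Python, from cell import ctrl gives the robot as it stands.
- The arm moves only by the tool step_arm, never from a script. Its argument "series" is a list that holds one entry, the list of rows, each a list of 7 numbers: the turn, a rotation vector about the tool's x, y, z as a fraction of full scale, then the shift along the tool's x, y, z as a fraction of full scale, then the closure, from 0 (fully open) to 1 (shut). In form: [[[ax, ay, az, tx, ty, tz, gripper], ...]]. A call has 1 to 12 rows; each row shifts and turns the commanded pose from where the row before left it, along the tool's axes as they then stand; what a row does not reach is not made up. Full scale, the value 1, is 150 mm for a shift and 45 degrees for a turn. A row lasts 1/10 s, in which the tool goes at most 50 mm and 8.59 degrees, less where a joint would pass 70% of its speed; a pose out of reach is approached as far as the arm can. A call with a number of a shift or a turn outside -1 to 1 is refused whole. A call with a gripper value outside its range is refused whole. The fingers move at their own pace and stop on an object; the grip force is fixed at half the most. Time passes only in rows, so rows that do not move let the fingers close. It gives the time, the measured TCP pose, the force, the opening and the grip force at its end, in the units of the state.
- ctrl.read_state(): the state, without advancing time (a new reading comes with each control period).
- ctrl.get_image(name): name is "scene" or "top" or "wrist"; returns a dict with "img" (400x640x3 uint8, red, green, blue), "fx", "fy", "cx", "cy" (pixels), "dist" ([k1, k2, p1, p2, k3] as OpenCV has them; the pictures are not rectified), "R" (3x3) and "t" (3): a world point X has camera coordinates R X + t. Camera axes: x right, y down, z forward; pixel columns grow to the right and rows downward; lengths in mm; the calibration is good to about 2 mm. A picture is of the moment at which its call begins. There is no depth.
- ctrl.finish_job(): hands the job in; it is judged then, once.
Trained networks look in a picture, given as the dict that the camera call returned (one of the last four; its "shot" number tells which), for a name from the list of things; names that differ only in an ending like _2 or _b are one class to them, and where a whole thing is asked for, a point or a joint stands for the part that bears it (a point fixed in the world has none). Each returns a list of dicts, best first, with "score" (0 to 1); they miss things now and then, are a little off and sometimes report something else, mostly with a low value. They report only what shows in the picture. A call takes as long as a camera call. They do not tell look-alikes from the thing itself.
- ctrl.recognise(picture, thing): "centre" ([column, row] in pixels, amid what is visible of it).
The state is a dict: "clock": time; "qpos": joint angles; "qd": joint speeds; "tau": joint torques, N m; "eef_pos": TCP position; "tool_rot": TCP orientation; "force": force on the tool from outside, world axes, zero at the start; "torque": the same for the moment, N m; "width": finger opening in mm; "gripper_force": force on a finger pad.
Only numpy, scipy, OpenCV 4.12 (cv2) and the standard library are available. Lean on these libraries where they do the work, as an engineer would, in place of code of your own. Each camera call takes 0.05 s, during which the arm holds its last target. There are 200 camera calls.

## Task

One of these two canisters got too thick a lid: push each gently along its lane under the bar, letting the one that clears run fully home against the stop and easing off as soon as the other catches, and leave that one up against the bar until both have been tried. Then set the one that caught down gently and upright in the middle of the shallow wooden tray, leaving the good one home under the bar. Do not press hard on the bar or the stop, and do not disturb the tub, mug and bowl.

Things in the scene. Friction and masses are not known exactly. Their poses are not given: they have to be found in the camera images.
- gauge: Height gauge fixed to the table: plywood board 8 mm thick with two lanes side by side along its x axis. Origin on the table plane, midway between the lanes, straight below the bar's middle; +x = pushing direction (under the bar to the stop, away from the robot), +z up. Board spans x -180 to +70, y -155 to +155 mm. Two end posts 18 x 16 mm at x 0, y +-146 mm, tops level with the bar's.
- lane_1 (a point): Point on the board's top (8 mm above the table) on the centre line of canister_1's lane, straight below the bar (gauge x 0, y +65 mm). The lane is 70 mm wide between two 6 mm wide guide strips that stand 10 mm above the board and run from gauge x -174 to +46 mm.
- lane_2 (a point): The same point of canister_2's lane (gauge x 0, y -65 mm); lane as lane_1.
- bar: Steel bridge bar across both lanes, rigid: 12 mm deep (gauge x -6 to +6 mm), 308 mm long along gauge y, 10 mm high; origin at the middle of its underside, axes as the gauge. Underside 64.5 mm above the board (72.5 mm above the table). Must not be hit or pressed hard: over 20 N spoils it.
- stop: Rigid wooden stop strip behind the bar across both lanes, 250 mm long, 34 mm high; origin at the lower edge of its front face, on the board; axes as the gauge. Front face at gauge x +46 mm: a canister fully home has its centre at +14 mm and its rear still sticks out 12 mm in front of the bar, so it is pushed from behind without reaching under the bar. Over 25 N on it is too much.
- canister_1: White ceramic canister on the board in the lane at gauge y +65 mm: upright, round, 64 mm across, straight wall 58 mm high, 0.3 to 0.45 kg. Origin at the centre of its underside. Starts with its centre 65 to 105 mm before the bar. Slides with about 2 to 5 N. Its loose wooden lid (62 mm across, cork plug 32 mm deep inside) is thin or thick, see canister_2.
- canister_2: Same kind of canister in the lane at gauge y -65 mm, with the other lid. One lid is 4 mm thick (62 mm overall, clears the bar by 2.5 mm), the other 9 mm (67 mm overall, catches by 2.5 mm); which canister has which changes every time. The one that catches stops with its centre at about gauge x -37 mm and stays there when let go.
- tray: Shallow square wooden tray fixed on the table, left or right of the gauge: 170 x 170 mm outside, rim 22 mm high, walls and floor 6 mm thick; origin at the centre of its underside, z up.
- tub: Bystander: low square white plastic tub with cutlery, 170 x 170 x 50 mm, on the other side of the gauge; origin at the centre of its underside.
- mug: Bystander: white mug, 76 mm wide, 85 mm high, beside the far end of the gauge; origin at the centre of its underside.
- bowl: Bystander: blue bowl, 116 mm wide, 50 mm high, beside the far end of the gauge; origin at the centre of its underside.
Mind the look-alikes: they are no part of the job. Of the things that look like the tray, the smaller one is meant.

How it is judged:
By the outcome, as a careful person would: the job done as asked, in the order asked, and still so for the second after the job is handed in, with the robot touching nothing.
It also fails if it takes over 72 s, if anything falls off the work surface, if the arm or the gripper's body presses on something with over 40 N, if the wrist force passes 120 N, or if a joint passes its speed limit or range.

## Working session

There is one attempt and no reset: what is moved stays moved. The work goes in short steps, Python scripts to look and compute and a tool call to move; the robot and the scene stay as the last step left them, time stands still between calls to the robot, and variables do not carry over. Pictures are saved under pics/ and viewed, at most 10 in all, crops included, and the job is handed in when it is done.

Besides the shell and the picture viewer there is one more tool, called after "Emit:" in YAML: its name, and indented under it one key for each argument. step_arm: Moves the arm, as the interface text tells. Shift numbers are shares of 150 mm and turn numbers shares of 45 degrees, none past 1 either way. Its arguments: {"type":"object","properties":{"series":{"type":"array","items":{"type":"array","items":{"type":"array","items":{"type":"number","minimum":-1,"maximum":1}}}}},"required":["series"]}

```bash
mkdir -p pics
cat > h.py <<'E'
import numpy as np, cv2
from cell import ctrl
def cal(p):
    K=np.array([[p['fx'],0,p['cx']],[0,p['fy'],p['cy']],[0,0,1.]]); return K,np.array(p['dist'],float),np.array(p['R'],float),np.array(p['t'],float)
def back(p,uv,z):
    K,d,R,t=cal(p); n=cv2.undistortPoints(np.array([[uv]],float),K,d)[0,0]
    r=R.T@np.array([n[0],n[1],1]); c=-R.T@t; return c+r*(z-c[2])/r[2]
def proj(p,X):
    K,d,R,t=cal(p); return cv2.projectPoints(np.array(X,float).reshape(-1,3),cv2.Rodrigues(R)[0],t,K,d)[0][:,0]
def save(p,n,crop=None,s=1):
    im=p['img'][:,:,::-1]
    if crop: a,b,c,e=crop; im=im[b:e,a:c]
    cv2.imwrite('pics/'+n,cv2.resize(im,None,fx=s,fy=s,interpolation=cv2.INTER_CUBIC))
E
python3 - <<'E'
from h import *
ps={n:ctrl.get_image(n) for n in('top','scene')}
for n,p in ps.items():
    save(p,n+'0.png',None,1.25)
    for th,z in dict(gauge=8,bar=82,stop=42,canister_1=70,tray=10,tub=40,mug=85,bowl=40).items():
        for r in ctrl.recognise(p,th)[:4]: print(n,th,np.round(r['centre']),round(r['score'],2),np.round(back(p,r['centre'],z)[:2]))
s=ctrl.read_state();print(s['tool_rot'],s['eef_pos'],s['force'])
E
```

```text
top gauge [328. 165.] 0.89 [561. -36.]
top bar [331. 144.] 0.93 [609. -43.]
top stop [337. 129.] 0.6 [669. -63.]
top canister_1 [331. 162.] 0.68 [557. -44.]
top tray [412. 297.] 0.94 [ 150. -298.]
top tray [432. 200.] 0.63 [ 453. -365.]
top tray [409. 122.] 0.61 [ 704. -298.]
top tray [200. 198.] 0.44 [449. 366.]
top tub [201. 199.] 0.73 [444. 353.]
top mug [407. 119.] 0.95 [ 690. -274.]
top bowl [220. 128.] 0.61 [669. 305.]
scene gauge [327. 281.] 0.63 [596. -56.]
scene bar [336. 268.] 0.96 [618. -47.]
scene stop [342. 303.] 0.92 [676. -57.]
scene canister_1 [335. 268.] 0.61 [610. -44.]
scene canister_1 [348. 246.] 0.6 [570.   4.]
scene canister_1 [294. 256.] 0.6 [ 551. -111.]
scene tray [178. 183.] 0.89 [ 164. -303.]
scene tray [172. 282.] 0.88 [ 472. -366.]
scene tub [446. 181.] 0.86 [461. 336.]
scene tub [173. 278.] 0.21 [ 485. -360.]
scene tub [347. 245.] 0.2 [547.  15.]
scene mug [228. 354.] 0.86 [ 712. -292.]
scene bowl [490. 251.] 0.92 [686. 297.]
[ 3.14154909e+00 -3.60262840e-05  3.06772991e-01] [ 196.33610244 -619.66878063  231.31538775] [-0.64788767  0.03993667  0.363158  ]
```

View pics/top0.png

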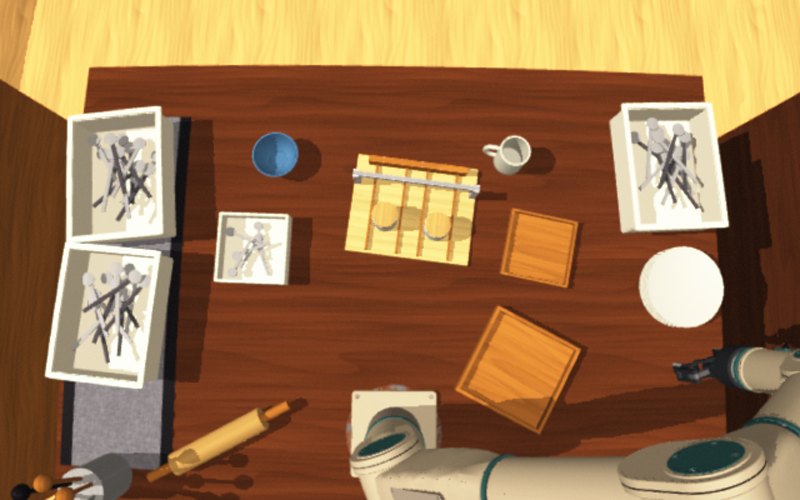

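View pics/scene0.png

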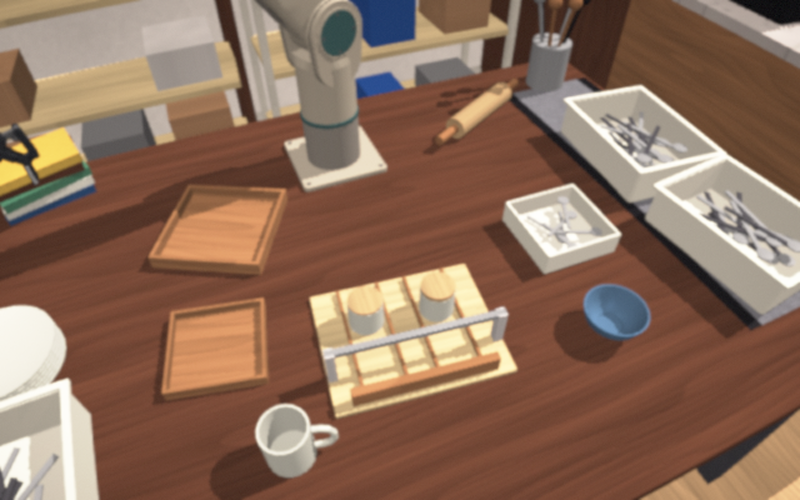

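Run:
```python
from h import *
p=ctrl.get_image('top'); save(p,'topc.png',(265,112,475,242),3.8)
p=ctrl.get_image('scene'); save(p,'scenec.png',(120,205,420,340),2.6)
```

```text
(no output)
```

View pics/topc.png

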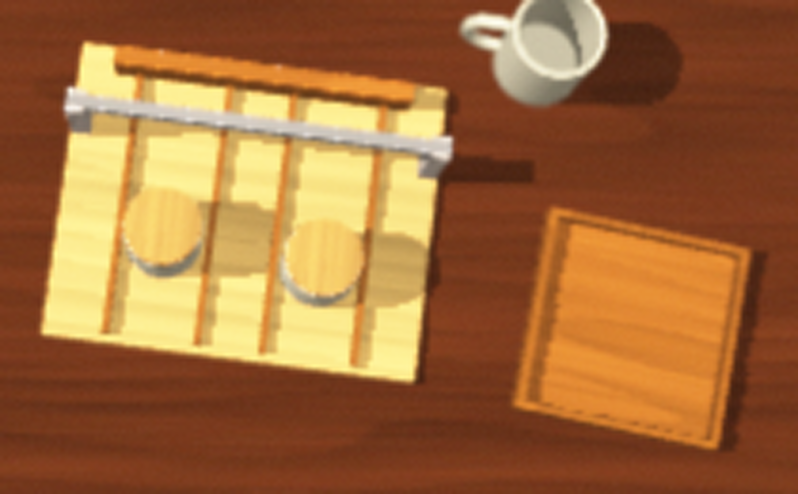

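View pics/scenec.png

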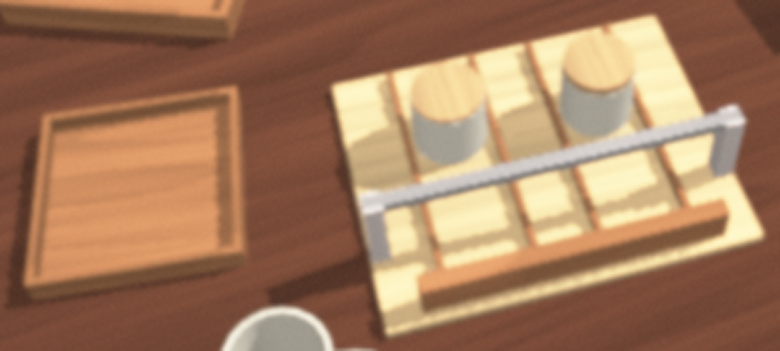

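```bash
cat >> h.py <<'E'
def un(q,o,s): return (np.array(q,float)+.5)/s-.5+np.array(o)
from scipy.optimize import least_squares
def G(g,X):
    c,s=np.cos(g[2]),np.sin(g[2]); X=np.array(X,float).reshape(-1,3); return np.c_[g[0]+c*X[:,0]-s*X[:,1],g[1]+s*X[:,0]+c*X[:,1],X[:,2]]
E
python3 - <<'E'
from h import *
T=ctrl.get_image('top');S=ctrl.get_image('scene')
ut=lambda q:un(q,(265,112),3.8); us=lambda q:un(q,(120,205),2.6)
def fit(X,t,s,g0):
    X=np.array(X,float)
    for nm,a,b in(('both',1,1),('top',1,0),('scene',0,1)):
        f=lambda g:np.r_[a*(proj(T,G(g,X))-ut(t)).ravel(),b*(proj(S,G(g,X))-us(s)).ravel()]
        r=least_squares(f,g0,x_scale=[10,10,.1],loss='soft_l1');print(nm,np.round(r.x,3),np.round(np.abs(r.fun).max(),2))
        if nm=='both':R=r.x
    return R
g=fit([[-180,155,8],[-180,-155,8],[70,155,8],[70,-155,8]],[(42,335),(417,381),(85,42),(447,88)],[(656,15),(332,86),(765,235),(386,327)],[600,-45,-.15])
h=85
tr=fit([[h,h,22],[h,-h,22],[-h,-h,22],[-h,h,22]],[(550,208),(750,246),(718,448),(515,408)],[(243,255),(28,287),(42,115),(237,88)],[453,-365,-.15])
for q in((163,226),(322,258)):
    X=back(T,ut(q),72); 
    c,s=np.cos(g[2]),np.sin(g[2]);d=X[:2]-g[:2];print('top lid',X,'gauge',c*d[0]+s*d[1],-s*d[0]+c*d[1])
for q in((450,93),(599,60)):
    X=back(S,us(q),72);d=X[:2]-g[:2];print('scene lid',X,'gauge',c*d[0]+s*d[1],-s*d[0]+c*d[1])
np.save('g.npy',g);np.save('tr.npy',tr)
E
```

```text
both [ 6.10382e+02 -4.76120e+01 -1.21000e-01] 1.9
top [ 6.09643e+02 -4.89980e+01 -1.16000e-01] 0.4
scene [ 6.10446e+02 -4.68090e+01 -1.25000e-01] 1.56
both [ 4.59819e+02 -3.61048e+02 -1.92000e-01] 1.85
top [ 4.57470e+02 -3.61258e+02 -1.87000e-01] 0.39
scene [ 4.61981e+02 -3.60840e+02 -1.98000e-01] 1.18
top lid [527.42887277  27.06404791  72.        ] gauge -91.35582024785356 64.12436901304575
top lid [503.06353034 -98.82752554  72.        ] gauge -100.35728865060553 -63.787052469753434
scene lid [512.50722933 -99.42117378  72.        ] gauge -90.91093860145413 -63.237198304320145
scene lid [528.0993858   28.81755894  72.        ] gauge -90.90172461787944 65.94595782381595
```

The top-view look-alikes are the small tray at (432,200) and the bigger one at (412,297). The crops show the small one beside the gauge, and it fits a 170 mm square, so it is the tray meant. The lids are at top crop (163,226) and (322,258), both about 91–100 mm before the bar.

Emit:
step_arm:
  series:
    - [[0, 0, 0.136, 0, 0, 0, 1], [0, 0, 0.136, 0, 0, 0, 1], [0, 0, 0.136, 0, 0, 0, 1], [0, 0, 0.137, 0, 0, 0, 1], [0, 0, 0, 0.236, -0.22, 0, 1], [0, 0, 0, 0.236, -0.22, 0, 1], [0, 0, 0, 0.236, -0.22, 0, 1], [0, 0, 0, 0.236, -0.22, 0, 1], [0, 0, 0, 0.236, -0.22, 0, 1], [0, 0, 0, 0, -0.31, 0, 1], [0, 0, 0, 0, -0.31, 0, 1], [0, 0, 0, 0, -0.31, 0, 1]]

```text
clock: 2.3
eef_pos: [409.2, -336.9, 231.3]
tool_rot: [-3.142, -0.0, -0.121]
force: [1.5, 0.1, 0.9]
width: 0.3
gripper_force: 0.0
```

Emit:
step_arm:
  series:
    - [[0, 0, 0, 0, -0.314, 0, 1], [0, 0, 0, 0, -0.314, 0, 1], [0, 0, 0, 0, -0.314, 0, 1], [0, 0, 0, 0, -0.314, 0, 1], [0, 0, 0, 0, -0.314, 0, 1], [0, 0, 0, 0, -0.314, 0, 1], [0, 0, 0, 0, -0.314, 0, 1], [0, 0, 0, 0, -0.314, 0, 1], [0, 0, 0, 0, 0, 0, 1]]

```text
clock: 3.2
eef_pos: [455.3, 42.9, 231.6]
tool_rot: [-3.138, -0.001, -0.11]
force: [-1.2, -0.3, 1.0]
width: 0.0
gripper_force: 0.0
```

Run:
```python
from h import *
p=ctrl.get_image('wrist'); save(p,'w0.png',None,1.25)
g=np.load('g.npy'); s=ctrl.read_state();print(s['eef_pos'],s['force'])
for X in ([-180,155,8],[-180,0,8],[-180,-155,8],[0,139,82],[-6,-100,82.5],[-6,100,82.5],[-174,30,18],[-91,65,72],[-95,-65,72],[46,100,42]): print(X,np.round(proj(p,G(g,X))[0]*1.25))
```

```text
[454.80599476  39.02330387 231.44621672] [ 0.43279322 -1.08464907  0.03336506]
[-180, 155, 8] [323. 226.]
[-180, 0, 8] [476. 227.]
[-180, -155, 8] [631. 229.]
[0, 139, 82] [308.  -8.]
[-6, -100, 82.5] [664.   5.]
[-6, 100, 82.5] [366.   3.]
[-174, 30, 18] [448. 224.]
[-91, 65, 72] [415. 135.]
[-95, -65, 72] [583. 142.]
[46, 100, 42] [370. -61.]
```

View pics/w0.png

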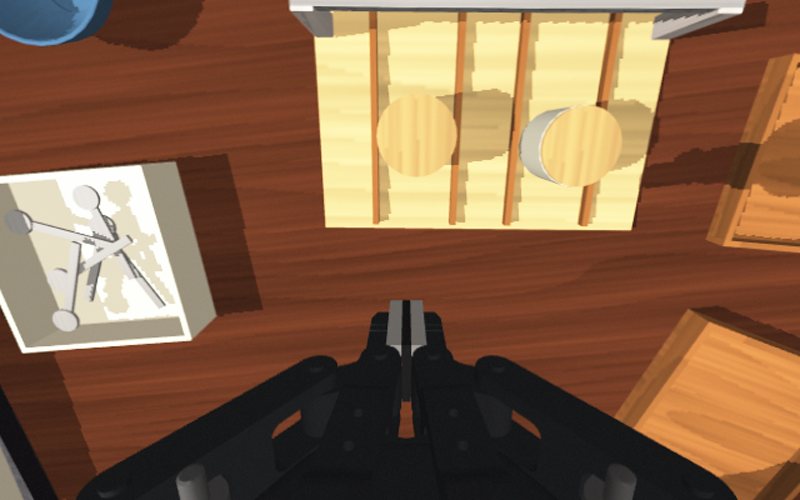

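The projected gauge corners match the wrist picture: (325,227) and (632,229). The lids are at (417,135) and (582,146). Next I descend behind canister_1.

Emit:
step_arm:
  series:
    - [[0, 0, 0, 0, 0, 0.28, 1], [0, 0, 0, 0, 0, 0.28, 1], [0, 0, 0, 0, 0, 0.28, 1], [0, 0, 0, 0, 0, 0.28, 1], [0, 0, 0, 0, 0, 0.22, 1], [0, 0, 0, 0, 0, 0, 1], [0, 0, 0, 0, 0, 0, 1], [0, 0, 0, 0, 0, 0, 1]]

```text
clock: 4.05
eef_pos: [457.2, 34.8, 33.0]
tool_rot: [-3.142, -0.002, -0.122]
force: [0.1, -0.2, 0.3]
width: 0.1
gripper_force: 0.0
```

```bash
cat >> h.py <<'E'
g=np.load('g.npy')
def st():
    s=ctrl.read_state(); c,n=np.cos(g[2]),np.sin(g[2]); R=np.array([[c,n],[-n,c]])
    print('tcp gauge',np.round(R@(np.array(s['eef_pos'])[:2]-g[:2]),1),'z',round(s['eef_pos'][2],1),'F gauge',np.round(R@np.array(s['force'])[:2],1),round(s['force'][2],1),'t',s['clock'],'yaw',s['tool_rot'][2])
E
python3 -c "
from h import *
st()"
```

```text
tcp gauge [-162.    63.3] z 33.0 F gauge [ 0.2 -0.2] 0.3 t 4.05 yaw -0.12183767209486929
```

Emit:
step_arm:
  series:
    - [[0, 0, 0, 0.033, -0.01, 0, 1], [0, 0, 0, 0.033, 0, 0, 1], [0, 0, 0, 0.033, 0, 0, 1], [0, 0, 0, 0.033, 0, 0, 1], [0, 0, 0, 0.033, 0, 0, 1], [0, 0, 0, 0.027, 0, 0, 1], [0, 0, 0, 0.02, 0, 0, 1], [0, 0, 0, 0.02, 0, 0, 1], [0, 0, 0, 0.02, 0, 0, 1], [0, 0, 0, 0.02, 0, 0, 1], [0, 0, 0, 0.02, 0, 0, 1], [0, 0, 0, 0.02, 0, 0, 1]]

```text
clock: 5.25
eef_pos: [502.3, 31.1, 31.3]
tool_rot: [3.141, 0.002, -0.121]
force: [-2.4, -0.4, 1.4]
width: -0.1
gripper_force: 0.0
```

```bash
python3 -c "
from h import *
st()"
```

```text
tcp gauge [-116.8   65.1] z 31.3 F gauge [-2.3 -0.7] 1.4 t 5.25 yaw -0.12125056251649902
```

Emit:
step_arm:
  series:
    - [[0, 0, 0, 0.02, 0, 0, 1], [0, 0, 0, 0.02, 0, 0, 1], [0, 0, 0, 0.02, 0, 0, 1], [0, 0, 0, 0.02, 0, 0, 1], [0, 0, 0, 0.02, 0, 0, 1], [0, 0, 0, 0.02, 0, 0, 1], [0, 0, 0, 0.02, 0, 0, 1], [0, 0, 0, 0.02, 0, 0, 1]]

```text
clock: 6.05
eef_pos: [526.2, 28.2, 31.3]
tool_rot: [3.141, 0.002, -0.121]
force: [-3.5, 0.9, 1.6]
width: 0.2
gripper_force: 0.0
```

Emit:
step_arm:
  series:
    - [[0, 0, 0, 0.01, 0, 0, 1], [0, 0, 0, 0.01, 0, 0, 1], [0, 0, 0, 0.01, 0, 0, 1]]

```text
clock: 6.35
eef_pos: [530.3, 27.7, 31.3]
tool_rot: [3.141, 0.002, -0.121]
force: [-2.0, 0.1, 0.9]
width: -0.3
gripper_force: 0.0
```

```bash
python3 -c "
from h import *
st()"
```

```text
tcp gauge [-88.6  65.1] z 31.3 F gauge [-2.  -0.1] 0.9 t 6.35 yaw -0.1213253023352423
```

Emit:
step_arm:
  series:
    - [[0, 0, 0, 0.01, 0, 0, 1], [0, 0, 0, 0.01, 0, 0, 1]]

```text
clock: 6.55
eef_pos: [533.4, 27.3, 31.3]
tool_rot: [3.141, 0.002, -0.121]
force: [-2.5, -0.0, 0.4]
width: 0.6
gripper_force: 0.0
```

Emit:
step_arm:
  series:
    - [[0, 0, 0, 0.01, 0, 0, 1], [0, 0, 0, 0.01, 0, 0, 1]]

```text
clock: 6.75
eef_pos: [536.5, 27.0, 31.3]
tool_rot: [3.141, 0.002, -0.121]
force: [-3.0, 0.1, 1.3]
width: -0.1
gripper_force: 0.0
```

Emit:
step_arm:
  series:
    - [[0, 0, 0, 0.007, 0, 0, 1], [0, 0, 0, 0.007, 0, 0, 1]]

```text
clock: 6.95
eef_pos: [537.5, 26.8, 31.1]
tool_rot: [3.141, 0.004, -0.121]
force: [-5.7, 0.7, 0.8]
width: 0.1
gripper_force: 0.0
```

```bash
python3 -c "
from h import *
st()"
```

```text
tcp gauge [-81.3  65.1] z 31.1 F gauge [-5.8  0. ] 0.8 t 6.95 yaw -0.12120358219577954
```

Emit:
step_arm:
  series:
    - [[0, 0, 0, 0.005, 0, 0, 1], [0, 0, 0, 0, 0, 0, 1]]

```text
clock: 7.15
eef_pos: [537.5, 26.8, 31.1]
tool_rot: [3.141, 0.005, -0.121]
force: [-5.8, 1.3, 1.7]
width: 0.2
gripper_force: 0.0
```

Canister_1 has caught: no movement, about 5.8 N, and the TCP sits where the catch was expected. I ease off and go to lane 2.

Emit:
step_arm:
  series:
    - [[0, 0, 0, -0.02, 0, 0, 1], [0, 0, 0, -0.06, 0, 0, 1], [0, 0, 0, -0.2, 0, 0, 1], [0, 0, 0, -0.3, 0, 0, 1], [0, 0, 0, 0, 0, 0, 1], [0, 0, 0, 0, 0.2, 0, 1], [0, 0, 0, 0, 0.3, 0, 1], [0, 0, 0, 0, 0.25, 0, 1], [0, 0, 0, 0, 0.117, 0, 1], [0, 0, 0, 0, 0, 0, 1], [0, 0, 0, 0, 0, 0, 1]]

```text
clock: 8.25
eef_pos: [437.5, -91.7, 31.7]
tool_rot: [3.141, 0.001, -0.122]
force: [1.3, 1.0, -0.1]
width: -0.1
gripper_force: 0.0
```

```bash
python3 -c "
from h import *
st()"
```

```text
tcp gauge [-166.3  -64.6] z 31.7 F gauge [1.2 1.1] -0.1 t 8.25 yaw -0.1216989681734102
```

Emit:
step_arm:
  series:
    - [[0, 0, 0, 0.033, 0, 0, 1], [0, 0, 0, 0.033, 0, 0, 1], [0, 0, 0, 0.033, 0, 0, 1], [0, 0, 0, 0.027, 0, 0, 1], [0, 0, 0, 0.02, 0, 0, 1], [0, 0, 0, 0.02, 0, 0, 1], [0, 0, 0, 0.02, 0, 0, 1], [0, 0, 0, 0.02, 0, 0, 1], [0, 0, 0, 0.02, 0, 0, 1], [0, 0, 0, 0.02, 0, 0, 1], [0, 0, 0, 0.02, 0, 0, 1], [0, 0, 0, 0.02, 0, 0, 1]]

```text
clock: 9.45
eef_pos: [480.0, -97.2, 31.5]
tool_rot: [3.141, 0.002, -0.121]
force: [-1.5, 0.0, 0.5]
width: -0.1
gripper_force: 0.8
```

Emit:
step_arm:
  series:
    - [[0, 0, 0, 0.02, 0, 0, 1], [0, 0, 0, 0.02, 0, 0, 1], [0, 0, 0, 0.02, 0, 0, 1], [0, 0, 0, 0.02, 0, 0, 1], [0, 0, 0, 0.02, 0, 0, 1], [0, 0, 0, 0.02, 0, 0, 1], [0, 0, 0, 0.02, 0, 0, 1], [0, 0, 0, 0.02, 0, 0, 1], [0, 0, 0, 0.02, 0, 0, 1], [0, 0, 0, 0.02, 0, 0, 1]]

```text
clock: 10.45
eef_pos: [509.7, -100.8, 31.4]
tool_rot: [3.141, 0.002, -0.121]
force: [-2.5, 0.3, 0.2]
width: -0.3
gripper_force: 0.9
```

```bash
python3 -c "
from h import *
st()"
```

```text
tcp gauge [-93.5 -64.9] z 31.4 F gauge [-2.5 -0. ] 0.2 t 10.45 yaw -0.12131681331748001
```

Emit:
step_arm:
  series:
    - [[0, 0, 0, 0.013, 0, 0, 1], [0, 0, 0, 0.013, 0, 0, 1], [0, 0, 0, 0.013, 0, 0, 1], [0, 0, 0, 0.013, 0, 0, 1], [0, 0, 0, 0.01, 0, 0, 1]]

```text
clock: 10.95
eef_pos: [518.9, -101.9, 31.4]
tool_rot: [3.141, 0.002, -0.121]
force: [-1.5, 0.9, 0.9]
width: -0.0
gripper_force: 1.0
```

Emit:
step_arm:
  series:
    - [[0, 0, 0, 0.01, 0, 0, 1], [0, 0, 0, 0.01, 0, 0, 1]]

```text
clock: 11.15
eef_pos: [521.7, -102.3, 31.4]
tool_rot: [3.141, 0.002, -0.121]
force: [-1.5, -0.1, 0.8]
width: 0.1
gripper_force: 1.1
```

Emit:
step_arm:
  series:
    - [[0, 0, 0, 0.01, 0, 0, 1], [0, 0, 0, 0.01, 0, 0, 1]]

```text
clock: 11.35
eef_pos: [524.7, -102.6, 31.4]
tool_rot: [3.141, 0.002, -0.121]
force: [-3.1, 0.2, 1.2]
width: -0.1
gripper_force: 1.1
```

Emit:
step_arm:
  series:
    - [[0, 0, 0, 0.01, 0, 0, 1], [0, 0, 0, 0.01, 0, 0, 1]]

```text
clock: 11.55
eef_pos: [527.7, -103.0, 31.4]
tool_rot: [3.141, 0.002, -0.121]
force: [-1.6, 0.5, 1.6]
width: -0.2
gripper_force: 1.2
```

Emit:
step_arm:
  series:
    - [[0, 0, 0, 0.02, 0, 0, 1], [0, 0, 0, 0.02, 0, 0, 1], [0, 0, 0, 0.02, 0, 0, 1], [0, 0, 0, 0.02, 0, 0, 1], [0, 0, 0, 0.02, 0, 0, 1], [0, 0, 0, 0.02, 0, 0, 1], [0, 0, 0, 0.02, 0, 0, 1], [0, 0, 0, 0.02, 0, 0, 1], [0, 0, 0, 0.02, 0, 0, 1], [0, 0, 0, 0.02, 0, 0, 1], [0, 0, 0, 0.02, 0, 0, 1], [0, 0, 0, 0.013, 0, 0, 1]]

```text
clock: 12.75
eef_pos: [562.8, -107.3, 31.3]
tool_rot: [3.141, 0.002, -0.121]
force: [-2.3, 0.6, 1.7]
width: 0.1
gripper_force: 1.2
```

Emit:
step_arm:
  series:
    - [[0, 0, 0, 0.01, 0, 0, 1], [0, 0, 0, 0.01, 0, 0, 1]]

```text
clock: 12.95
eef_pos: [565.3, -107.6, 31.3]
tool_rot: [3.141, 0.002, -0.121]
force: [-2.5, 0.8, 2.2]
width: -0.0
gripper_force: 1.2
```

```bash
python3 -c "
from h import *
st()"
```

```text
tcp gauge [-37.5 -64.9] z 31.3 F gauge [-2.6  0.5] 2.2 t 12.95 yaw -0.12134312041020512
```

Emit:
step_arm:
  series:
    - [[0, 0, 0, 0.01, 0, 0, 1], [0, 0, 0, 0.01, 0, 0, 1]]

```text
clock: 13.15
eef_pos: [568.4, -107.9, 31.3]
tool_rot: [3.141, 0.002, -0.121]
force: [-1.4, 0.7, 1.6]
width: -0.1
gripper_force: 1.1
```

Emit:
step_arm:
  series:
    - [[0, 0, 0, 0.01, 0, 0, 1], [0, 0, 0, 0.007, 0, 0, 1]]

```text
clock: 13.35
eef_pos: [571.1, -108.3, 31.3]
tool_rot: [3.141, 0.002, -0.121]
force: [-2.0, 0.1, 2.2]
width: -0.0
gripper_force: 1.2
```

Now at about −31.7; contact is expected at about −30.

Emit:
step_arm:
  series:
    - [[0, 0, 0, 0.007, 0, 0, 1], [0, 0, 0, 0.007, 0, 0, 1]]

```text
clock: 13.55
eef_pos: [573.0, -108.5, 31.3]
tool_rot: [3.141, 0.002, -0.121]
force: [-2.8, 0.7, 2.1]
width: 0.1
gripper_force: 1.2
```

Emit:
step_arm:
  series:
    - [[0, 0, 0, 0.007, 0, 0, 1], [0, 0, 0, 0.007, 0, 0, 1]]

```text
clock: 13.75
eef_pos: [574.0, -108.6, 31.2]
tool_rot: [3.142, 0.004, -0.121]
force: [-6.1, 0.7, 4.1]
width: 0.2
gripper_force: 2.9
```

Emit:
step_arm:
  series:
    - [[0, 0, 0, 0.005, 0, 0, 1], [0, 0, 0, 0, 0, 0, 1]]

```text
clock: 13.95
eef_pos: [574.0, -108.6, 31.2]
tool_rot: [-3.141, 0.006, -0.121]
force: [-5.5, 0.7, 4.3]
width: -0.2
gripper_force: 3.0
```

Canister_2 is home at about 6 N. I back off, lift, open and go above canister_1.

Emit:
step_arm:
  series:
    - [[0, 0, 0, -0.02, 0, 0, 1], [0, 0, 0, -0.06, 0, 0, 1], [0, 0, 0, -0.2, 0, 0, 1], [0, 0, 0, -0.3, 0, 0, 1], [0, 0, 0, 0, 0, -0.2, 1], [0, 0, 0, 0, 0, -0.3, 1], [0, 0, 0, 0, 0, -0.2, 0], [0, 0, 0, 0, -0.25, 0, 0], [0, 0, 0, 0, -0.3, 0, 0], [0, 0, 0, 0, -0.317, 0, 0], [0, 0, 0, 0.2, 0, 0, 0], [0, 0, 0, 0, 0, 0, 0]]

```text
clock: 15.15
eef_pos: [539.4, 29.2, 136.8]
tool_rot: [3.141, -0.004, -0.116]
force: [0.0, -0.8, 0.9]
width: 84.8
gripper_force: 0.0
```

Run:
```python
from h import *
st()
p=ctrl.get_image('wrist'); save(p,'w1.png',None,1.25)
for X in ([-6,-100,82.5],[-6,100,82.5],[-37,65,75],[-69,65,75],[-37,97,75],[-37,33,75],[14,-65,70]): print(X,np.round(proj(p,G(g,X))[0]*1.25))
```

```text
tcp gauge [-79.8  67.7] z 136.8 F gauge [ 0.1 -0.8] 0.9 t 15.15 yaw -0.11627764144658204
[-6, -100, 82.5] [741. 138.]
[-6, 100, 82.5] [341. 137.]
[-37, 65, 75] [410. 196.]
[-69, 65, 75] [410. 252.]
[-37, 97, 75] [352. 196.]
[-37, 33, 75] [468. 197.]
[14, -65, 70] [662.  97.]
```

View pics/w1.png

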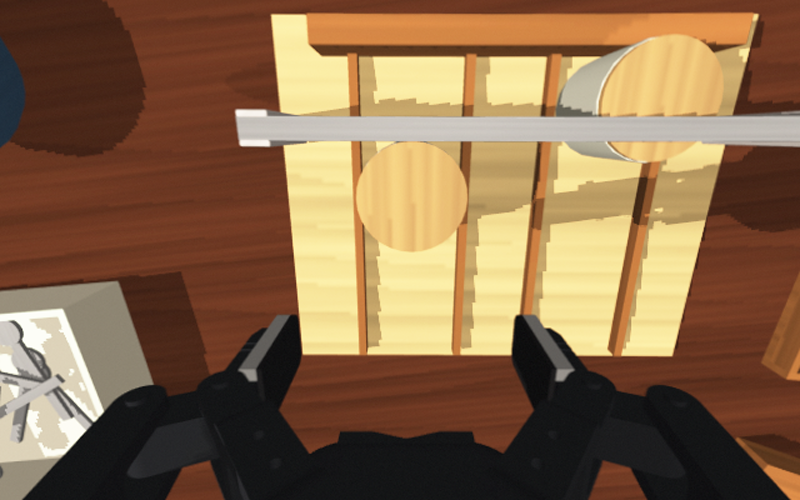

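The picture shows canister_1's lid at (411,196), against the bar where it was predicted, and canister_2 home under the bar at (660,97).

Emit:
step_arm:
  series:
    - [[0, 0, 0, 0.14, 0, 0, 0], [0, 0, 0, 0.14, 0, 0, 0], [0, 0, 0, 0, 0, 0, 0], [0, 0, 0, 0, 0, 0, 0], [0, 0, 0, 0, 0, 0, 0]]

```text
clock: 15.7
eef_pos: [575.2, 21.6, 136.0]
tool_rot: [3.141, 0.004, -0.123]
force: [-0.1, 0.8, -0.3]
width: 85.5
gripper_force: 0.0
```

```bash
python3 -c "
from h import *
st()"
```

```text
tcp gauge [-43.3  64.5] z 136.0 F gauge [-0.2  0.7] -0.3 t 15.7 yaw -0.12261735843129085
```

Emit:
step_arm:
  series:
    - [[0, 0, 0, 0.04, -0.003, 0, 0], [0, 0, 0, 0, 0, 0.2, 0], [0, 0, 0, 0, 0, 0.2, 0], [0, 0, 0, 0, 0, 0.15, 0], [0, 0, 0, 0, 0, 0.12, 0], [0, 0, 0, 0, 0, 0.08, 0], [0, 0, 0, 0, 0, 0, 0], [0, 0, 0, 0, 0, 0, 0]]

```text
clock: 16.5
eef_pos: [582.9, 21.7, 24.2]
tool_rot: [3.141, 0.002, -0.121]
force: [1.0, 0.8, 0.1]
width: 85.6
gripper_force: 0.0
```

```bash
python3 -c "
from h import *
st()"
```

```text
tcp gauge [-35.6  65.5] z 24.2 F gauge [0.9 0.9] 0.1 t 16.5 yaw -0.1214247453375048
```

Emit:
step_arm:
  series:
    - [[0, 0, 0, -0.01, 0, 0, 0.1], [0, 0, 0, 0, 0, 0, 0.2], [0, 0, 0, 0, 0, 0, 1], [0, 0, 0, 0, 0, 0, 1], [0, 0, 0, 0, 0, 0, 1], [0, 0, 0, 0, 0, 0, 1], [0, 0, 0, 0, 0, 0, 1]]

```text
clock: 17.2
eef_pos: [581.5, 22.0, 25.2]
tool_rot: [-3.142, 0.001, -0.121]
force: [-2.6, -0.4, 7.1]
width: 63.8
gripper_force: 64.9
```

```bash
python3 -c "
from h import *
st()"
```

```text
tcp gauge [-37.   65.6] z 25.2 F gauge [-2.6 -0.7] 7.1 t 17.2 yaw -0.12115075691775234
```

Emit:
step_arm:
  series:
    - [[0, 0, 0, -0.02, 0, 0, 1], [0, 0, 0, -0.06, 0, -0.01, 1], [0, 0, 0, -0.12, 0, -0.03, 1], [0, 0, 0, -0.12, 0, -0.08, 1], [0, 0, 0, -0.06, 0, -0.14, 1], [0, 0, 0, 0, 0, -0.18, 1], [0, 0, 0, 0, 0, -0.16, 1], [0, 0, 0, 0, 0, -0.12, 1], [0, 0, 0, 0, 0, -0.05, 1], [0, 0, 0, 0, 0, 0, 1]]

```text
clock: 18.2
eef_pos: [524.2, 29.3, 139.6]
tool_rot: [-3.142, 0.002, -0.121]
force: [0.5, 0.8, -3.7]
width: 63.9
gripper_force: 67.3
```

Emit:
step_arm:
  series:
    - [[0, 0, 0, 0, 0.06, 0, 1], [0, 0, 0, 0, 0.12, 0, 1], [0, 0, 0, 0, 0.2, 0, 1], [0, 0, 0, 0, 0.25, 0, 1], [0, 0, 0, 0, 0.25, 0, 1], [0, 0, 0, 0, 0.25, 0, 1], [0, 0, 0, 0, 0.25, 0, 1], [0, 0, 0, 0, 0.25, 0, 1], [0, 0, 0, 0, 0.25, 0, 1], [0, 0, 0, 0, 0.2, 0, 1], [0, 0, 0, 0, 0.12, 0, 1], [0, 0, 0, 0, 0.06, 0, 1]]

```text
clock: 19.4
eef_pos: [481.4, -310.3, 138.2]
tool_rot: [3.141, 0.005, -0.125]
force: [0.5, 0.2, -4.6]
width: 64.2
gripper_force: 67.3
```

Run:
```python
from h import *
st()
tr=np.load('tr.npy');print(tr)
p=ctrl.get_image('wrist'); save(p,'w2.png',None,1.25)
h=85;print(np.round(proj(p,G(tr,[[h,h,22],[h,-h,22],[-h,-h,22],[-h,h,22]]))*1.25),ctrl.read_state()['width'])
```

```text
tcp gauge [ -96.3 -276.4] z 138.2 F gauge [0.4 0.3] -4.6 t 19.4 yaw -0.12529009886620246
[ 4.59818937e+02 -3.61047931e+02 -1.91824036e-01]
[[365. 132.]
 [620. 150.]
 [569. 367.]
 [358. 355.]] 63.40630779215278
```

View pics/w2.png

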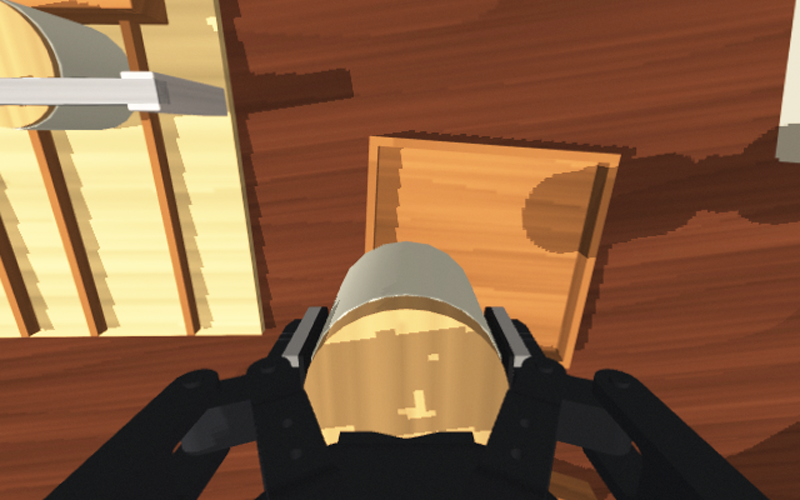

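The tray corners (370,136), (620,153) and (569,367) match the prediction within about 2 mm. The canister is held upright.

Emit:
step_arm:
  series:
    - [[0, 0, 0, -0.04, 0.1, 0, 1], [0, 0, 0, -0.05, 0.17, 0, 1], [0, 0, 0, -0.03, 0.08, 0, 1], [0, 0, 0, 0, 0.01, 0.1, 1], [0, 0, 0, 0, 0, 0.1, 1], [0, 0, 0, 0, 0, 0.1, 1], [0, 0, 0, 0, 0, 0, 1], [0, 0, 0, 0, 0, 0, 1], [0, 0, 0, 0, 0, 0, 1]]

```text
clock: 20.35
eef_pos: [459.8, -359.1, 95.0]
tool_rot: [3.141, 0.001, -0.121]
force: [-0.8, -0.6, -4.1]
width: 63.6
gripper_force: 67.6
```

```bash
python3 -c "
from h import *
st();print(ctrl.read_state()['eef_pos'])"
```

```text
tcp gauge [-111.9 -327.3] z 95.0 F gauge [-0.7 -0.7] -4.1 t 20.35 yaw -0.12076538413618554
[ 459.81478067 -359.06853878   94.97292266]
```

Emit:
step_arm:
  series:
    - [[0, 0, 0, -0.01, 0.012, 0.08, 1], [0, 0, 0, 0, 0, 0.12, 1], [0, 0, 0, 0, 0, 0.1, 1], [0, 0, 0, 0, 0, 0.07, 1], [0, 0, 0, 0, 0, 0.04, 1], [0, 0, 0, 0, 0, 0.03, 1], [0, 0, 0, 0, 0, 0.01, 1], [0, 0, 0, 0, 0, 0, 1], [0, 0, 0, 0, 0, 0, 1]]

```text
clock: 21.25
eef_pos: [457.7, -361.0, 27.6]
tool_rot: [3.141, 0.001, -0.121]
force: [0.3, -0.9, -4.5]
width: 63.6
gripper_force: 67.6
```

Emit:
step_arm:
  series:
    - [[0, 0, 0, 0, 0, 0.007, 1], [0, 0, 0, 0, 0, 0.007, 1], [0, 0, 0, 0, 0, 0.005, 1], [0, 0, 0, 0, 0, 0, 1]]

```text
clock: 21.65
eef_pos: [457.4, -360.6, 24.2]
tool_rot: [3.141, 0.002, -0.121]
force: [0.5, -0.5, -4.0]
width: 63.6
gripper_force: 67.6
```

Emit:
step_arm:
  series:
    - [[0, 0, 0, 0, 0, 0.004, 1], [0, 0, 0, 0, 0, 0.004, 1], [0, 0, 0, 0, 0, 0, 1]]

```text
clock: 21.95
eef_pos: [457.4, -360.7, 23.3]
tool_rot: [3.141, 0.002, -0.121]
force: [0.4, 0.5, -1.9]
width: 63.6
gripper_force: 68.0
```

Emit:
step_arm:
  series:
    - [[0, 0, 0, 0, 0, 0.004, 1], [0, 0, 0, 0, 0, 0, 1]]

```text
clock: 22.15
eef_pos: [457.4, -360.7, 23.2]
tool_rot: [3.141, 0.002, -0.121]
force: [-2.1, 3.4, 5.5]
width: 63.8
gripper_force: 68.5
```

Emit:
step_arm:
  series:
    - [[0, 0, 0, 0, 0, 0, 0.15], [0, 0, 0, 0, 0, 0, 0], [0, 0, 0, 0, 0, 0, 0], [0, 0, 0, 0, 0, 0, 0], [0, 0, 0, 0, 0, -0.05, 0], [0, 0, 0, 0, 0, -0.1, 0], [0, 0, 0, 0, 0, -0.2, 0], [0, 0, 0, 0, 0, -0.3, 0], [0, 0, 0, 0, 0, -0.3, 0], [0, 0, 0, -0.3, 0, -0.1, 0], [0, 0, 0, -0.3, 0, 0, 0], [0, 0, 0, 0, 0, 0, 0]]

```text
clock: 23.35
eef_pos: [361.6, -348.9, 182.0]
tool_rot: [-3.14, 0.005, -0.128]
force: [1.0, -0.3, 0.6]
width: 85.2
gripper_force: 0.0
```

Run:
```python
from h import *
st()
p=ctrl.get_image('scene'); save(p,'s2.png',(90,180,430,390),2.3)
```

```text
tcp gauge [-210.6 -329.1] z 182.0 F gauge [ 1.  -0.2] 0.6 t 23.35 yaw -0.12828003064654014
```

View pics/s2.png

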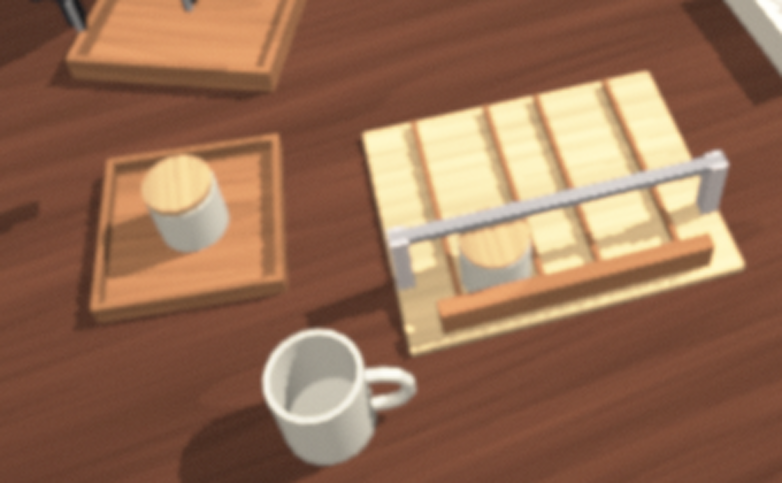

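The canister stands upright at the tray's centre (crop (190,225)), and the other is home under the bar against the stop (495,255). The mug has not moved.

```bash
python3 -c "
from h import *
print(ctrl.finish_job())"
```

```text
the job is handed in; nothing more can be done
None
```

Job handed in: canister_1 caught on the bar and now stands upright in the middle of the small tray, canister_2 is home under the bar, and the highest push-force reading was about 6 N.

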